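# Turn a bench cooler on the post, dock it and take off its lid

## Task

Without lifting the blue bench cooler off the worktop, push it against the fixed steel post so that it pivots a quarter turn about the post and its orange-marked side comes to face the robot, then slide it fully home, flush against both walls of the aluminium corner fence. Only once it is home, take the loose white lid off by its knob and set it down flat (do not drop it) in the round grey lid rest. Leave the two cups and the label roll where they are.

Things in the scene. Friction and masses are not known exactly. Their poses are not given: they have to be found in the camera images.
- cooler_center (a point): Centre (half-way up) of the blue square bench cooler, a loose rigid box 100 x 100 mm and 50 mm high, about 0.45 kg, sliding on the worktop with ordinary friction. Axes: z up, -x out through the orange-marked side. At the start its x axis is within about 15 degrees of the dock's x axis; it must end a quarter turn anticlockwise from above (+90 degrees) from the dock's.
- cooler_mark (a point): Centre of the orange-marked side of the cooler, 50 mm along -x from its centre. The side carries an orange plate with a small white colour strip, and an orange stripe on the rim above it. At the start it faces the robot's left; at the end it must face the robot.
- cooler: The blue cooler itself; origin at the centre of its underside, axes as for its centre. Its top is a rim 6 mm wide and 6 mm deep round a square recess (88 mm) in which the lid lies loosely.
- dock: Aluminium corner fence fixed to the worktop: two walls 30 mm high, 10 mm thick, open towards the robot (-y) and to its left (-x). Origin: on the worktop, where the centre of the cooler's underside lies when it is home, touching both walls. Its x axis points about to the robot's right (the way the cooler slides home), y away from the robot, z up.
- end_wall (a point): Point on the inner face of the fence's end wall, which lies at x = +50 mm in the dock's frame and runs from y = -45 to +60 mm.
- far_wall (a point): Point on the inner face of the fence's far wall, which lies at y = +50 mm in the dock's frame and runs from x = 0 to +60 mm; before that, from x = -25 mm, its entrance end is bent outward by 26 degrees.
- post: Steel post fixed to the worktop, 24 mm diameter, 45 mm high, black band; origin on its axis at the worktop. It stands at x = -120, y = +56 mm in the dock's frame (its side at y = 44 mm is 6 mm inside the far wall's line). At the start the cooler's leading (+x) side is 10 to 60 mm short of it, the post facing that side 18 to 48 mm farther from the robot (dock y) than the cooler's centre.
- lid_knob (a point): Middle (half-way up) of the black knob of the loose lid: a white disc 80 mm in diameter, 10 mm thick, with an upright round knob of 24 mm diameter and 26 mm height; 0.08 kg. The point is 23 mm above the lid's underside and 13 mm below the knob's top. On the cooler the lid has about 4 mm of play all round and the knob's top is 80 mm above the worktop.
- lid: The lid itself; origin at the centre of its underside, z up.
- rest_floor (a point): Centre of the inner floor (4 mm above the worktop) of the lid rest, a grey round dish fixed to the worktop: outside 108 mm diameter, inside 100 mm, rim 14 mm above the worktop. The lid lies flat in it, knob up (knob middle then 23 mm above this point).
- cup_orange_center (a point): Centre of a bystander: specimen cup with orange screw cap, 44 mm diameter, 53 mm high.
- cup_blue_center (a point): Centre of a bystander: specimen cup with blue screw cap, 44 mm diameter, 53 mm high.
- roll_center (a point): Centre of a bystander: white label roll lying flat, 66 mm diameter, 28 mm high.
There are look-alikes about, which are no part of the job. Leave any yellow look-alike of the lid alone.

How it is judged:
By the outcome, as a careful person would: the job done as asked, in the order asked, and still so for the second after the job is handed in, with the robot touching nothing.
It also fails if it takes over 67 s, if anything falls off the work surface, if the arm or the gripper's body presses on something with over 40 N, if the wrist force passes 120 N, or if a joint passes its speed limit or range.

## Robot

A 6-joint arm with a two-finger parallel gripper is mounted at the origin on a cart in front of the work surface, level with it; the furniture and walls round the work are solid. World frame = base frame: x ahead of the robot, y to its left, z up, the work surface at z = 0. Lengths are in mm, angles in rad, forces in N, time in s.
With the tool pointing down it reaches from about 300 to 850 mm from the base axis. Payload 5.4 kg.
Tool frame: the origin (TCP) lies at the very end of the fingers, on their centre line; the grasp point (between the pads) lies 19 mm behind it; z points along the fingers, y is the line along which they close (so a half turn about z gives the same grasp; the last joint's range is limited). The gripper opens to 85 mm and grips with 20 to 120 N. Pads are 22 mm wide; open, the fingers measure 114 mm over their backs; the gripper's body (76 mm by 85 mm) begins 54 mm behind the grasp point. The pads swing forward as they close: fully open they stand 13 mm farther back than shut.
Start: joints at [-1.417, 0.158, 1.597, -0, 1.386, -0.21], TCP at [204.577, -537.359, 231.299] pointing down, gripper open.
Joint ranges: [-2.91, 2.91], [-0.94, 2.29], [0.18, 2.7], [-1.29, 4.43], [0.17, 2.64], [-3, 3]. Speed limits (rad/s): [2.57, 2.57, 3.14, 3.14, 3.14, 3.14].

## Interface

Orientations are given as a 3x3 rotation matrix whose columns are the frame's x, y, z axes.
In Python, from plant import * gives the robot as it stands. Calls block until the motion is done:
- reach(position, orientation): joint-space move of the TCP to a pose.
- move_l(position, ori=None, v=150, until_force=None): straight line of the TCP; ori=None keeps the orientation; v is the mean speed in mm/s. With until_force (N) it stops when the force on the tool has changed by that much, and returns True; else False.
- movej(angles): joint-space move.
- command_gripper(opening, newtons=None): finger opening in mm; newtons is the grip in N (None keeps the last); returns when the fingers have stopped.
- sleep(seconds).
- solve_ik(position, orientation): joint angles nearest the present ones, or None.
- camera(name): name is "side" or "top"; returns the picture (384x512x3 uint8, red, green, blue); there is no depth.
- get_calibration(name): a dict with "intrinsics" (3x3 intrinsics, pixels), "xyz" and "orientation" of the camera in the world. Camera axes: x right, y down, z forward; pixel columns grow to the right and rows downward; lengths in mm; the calibration is good to about 2 mm. A picture is of the moment at which its call begins. get_calibration takes no time and is no camera call.
A pose or a line that the arm cannot do raises MotionError and nothing moves.
- hand_in(): hands the job in; it is judged then, once.
Trained networks look in the newest picture that a camera, given by its name, has taken for a name from the list of things; names that differ only in an ending like _2 or _b are one class to them, and where a whole thing is asked for, a point or a joint stands for the part that bears it (a point fixed in the world has none). Each returns a list of dicts, best first, with "p" (0 to 1); they miss things now and then, are a little off and sometimes report something else, mostly with a low value. They report only what shows in the picture. A call takes as long as a camera call. They do not tell look-alikes from the thing itself.
- masks_of(camera, target): "region" (384x512 bool, what is visible of it) and "point" ([row, column] in pixels, amid what is visible of it).
Readings, each from a call of its own:
- read_time_s(): time.
- read_joint_positions(): joint angles.
- read_joint_velocities(): joint speeds.
- read_joint_efforts(): joint torques, N m.
- read_tcp_pos(): TCP position.
- read_eef_rot(): TCP orientation.
- read_force(): force on the tool from outside, world axes, zero at the start.
- read_moment(): the same for the moment, N m.
- read_opening(): finger opening in mm.
- read_finger_force(): force on a finger pad.
Only numpy, scipy, OpenCV 4.12 (cv2) and the standard library are available. Lean on these libraries where they do the work, as an engineer would, in place of code of your own. Each camera call takes 0.05 s, during which the arm holds its last target. There are 200 camera calls.

## Working session

There is one attempt and no reset: what is moved stays moved. The work goes in short steps, each a Python script; the robot and the scene stay as the last script left them, time stands still between calls to the robot, and variables do not carry over. Pictures are saved under pics/ and viewed, at most 10 in all, crops included, and the job is handed in when it is done.

```bash
mkdir -p pics; cat > h.py <<'E'
from plant import *
import numpy as np, cv2
def save(n,f):
    cv2.imwrite('pics/'+f, cv2.cvtColor(camera(n),cv2.COLOR_RGB2BGR))
def ray(n,rc):
    c=get_calibration(n); K=np.array(c["intrinsics"]); R=np.array(c["orientation"]); p=np.array(c["xyz"])
    d=R@np.linalg.solve(K,[rc[1],rc[0],1.]); return p,d
def at(n,rc,z):
    p,d=ray(n,rc); return p+d*(z-p[2])/d[2]
def proj(n,P):
    c=get_calibration(n); q=np.array(c["intrinsics"])@(np.array(c["orientation"]).T@(np.array(P,float)-np.array(c["xyz"]))); return q[1]/q[2],q[0]/q[2]
E
python3 - <<'E'
from h import *
np.set_printoptions(precision=1,suppress=True)
a=camera("top");b=camera("side")
cv2.imwrite('pics/a.png',cv2.cvtColor(np.vstack([a]),cv2.COLOR_RGB2BGR));cv2.imwrite('pics/b.png',cv2.cvtColor(b,cv2.COLOR_RGB2BGR))
for n in("top","side"):
    print(n,np.array(get_calibration(n)["xyz"]),np.array(get_calibration(n)["orientation"])[:,2],np.array(get_calibration(n)["intrinsics"])[0,0])
    for t,z in [("cooler",50),("lid_knob",80),("dock",30),("post",45),("rest_floor",4),("lid",60),("cup_orange_center",53),("cup_blue_center",53),("roll_center",28),("cooler_mark",30)]:
        for m in masks_of(n,t)[:3]: print(t,round(m["p"],2),np.array(m["point"]),at(n,m["point"],z)[:2],m["region"].sum())
print(read_time_s())
E
```

```text
top [ 379.2   -2.7 1583. ] [ 0.1  0.  -1. ] 441.2288217263277
cooler 0.64 [190.9 245.9] [576.7  59.3] 439
cooler 0.31 [182.3 323.6] [ 602.  -213.5] 440
lid_knob 0.98 [228.9 312.8] [ 439.  -166.8] 419
lid_knob 0.57 [184.  243.1] [597.   67.5] 409
dock 0.83 [182.6 316.9] [ 604.3 -192.5] 483
post 0.38 [178.7 272.1] [619.  -33.4] 30
rest_floor 0.89 [224.8 355.5] [ 453.9 -327.1] 734
lid 0.71 [227.8 313.9] [ 443.5 -172.8] 365
lid 0.56 [184.6 240.7] [598.   76.8] 382
cup_blue_center 0.72 [185.2 322.4] [ 591.4 -208.5] 438
roll_center 0.74 [217.4 160.7] [490.8 362.5] 293
cooler_mark 0.88 [190.9 242.8] [579.5  71.2] 494
side [379.9 917.2 656.7] [ 0.2 -0.8 -0.5] 375.015001481058
cooler 0.83 [220.5 252.6] [592.7 131.9] 867
cooler 0.43 [190.9 253.6] [629.3 -13.6] 72
lid_knob 0.86 [206.6 252.9] [597.9 109.9] 445
lid_knob 0.82 [183.1 322.8] [428.5 -65.8] 267
lid_knob 0.26 [173.6 275.4] [578.  -83.6] 516
dock 0.63 [176.8 272.7] [ 599.2 -146.7] 470
post 0.23 [175.3 274.1] [ 591.7 -132.1] 477
rest_floor 0.78 [166.6 322.4] [ 449.3 -313.1] 423
lid 0.85 [208.6 253.7] [600.8  90.8] 418
lid 0.64 [183.9 326.7] [417.9 -98.4] 290
cup_blue_center 0.66 [190.2 222.9] [718.4  12.2] 236
roll_center 0.83 [307.9 274.6] [474.5 387.8] 889
roll_center 0.29 [175.2 275.4] [ 593.5 -163.1] 361
cooler_mark 0.89 [220.8 252. ] [600.9 107.8] 851
cooler_mark 0.49 [307.1 275.3] [473.3 387. ] 836
1.1
```

View pics/a.png

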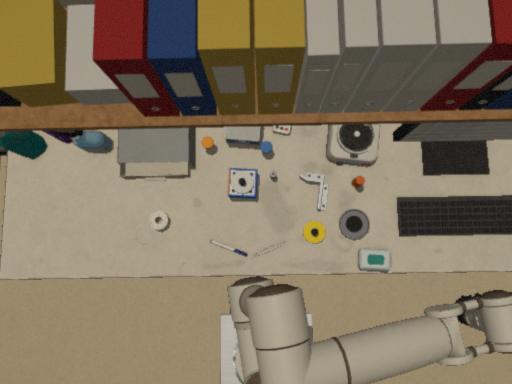

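View pics/b.png

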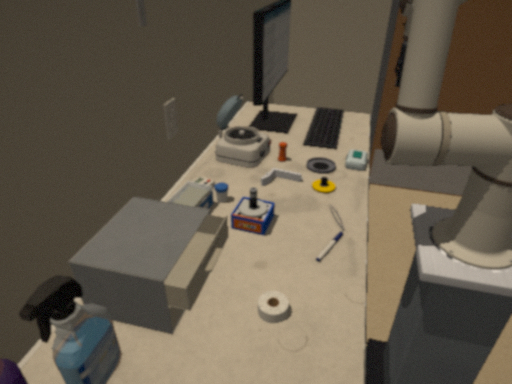

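The top view shows the cooler at about (row 184, col 243), the post at (175, 274), the fence with its end wall near col 323, the lid rest at (224, 354) and the yellow decoy lid at (232, 315). I'll zoom in for a precise fit.

```bash
python3 - <<'E'
from h import *
a=cv2.imread('pics/a.png')[130:250,220:380];b=cv2.imread('pics/b.png')[145:245,205:355]
A=cv2.resize(a,None,fx=5,fy=5,interpolation=cv2.INTER_CUBIC);B=cv2.resize(b,None,fx=5,fy=5,interpolation=cv2.INTER_CUBIC)
for I,r0,c0 in((A,130,220),(B,145,205)):
    for k in range(0,I.shape[1],100): cv2.putText(I,str(c0+k//5),(k,10),0,.35,(0,0,255));cv2.line(I,(k,0),(k,4),(0,0,255))
    for k in range(0,I.shape[0],100): cv2.putText(I,str(r0+k//5),(0,k+4),0,.35,(0,0,255))
cv2.imwrite('pics/a2.png',A);cv2.imwrite('pics/b2.png',B)
E
```

```text
(no output)
```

View pics/a2.png

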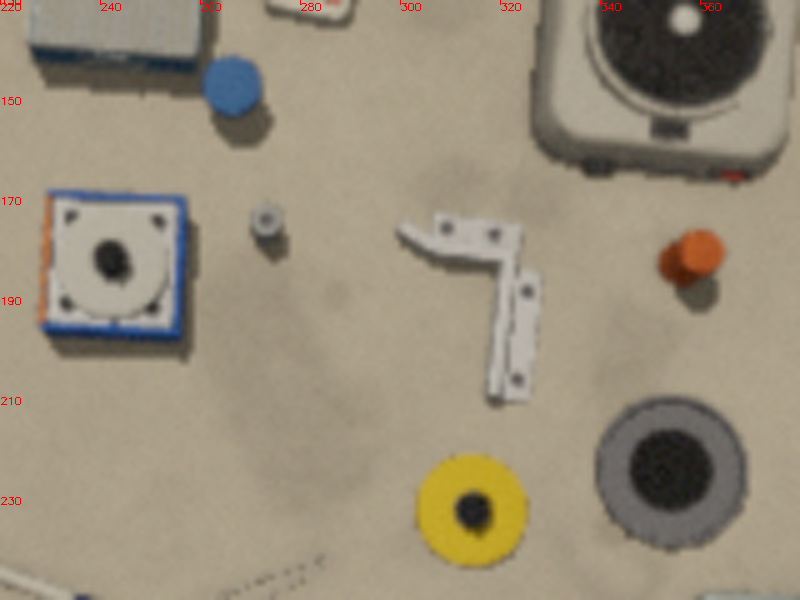

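View pics/b2.png

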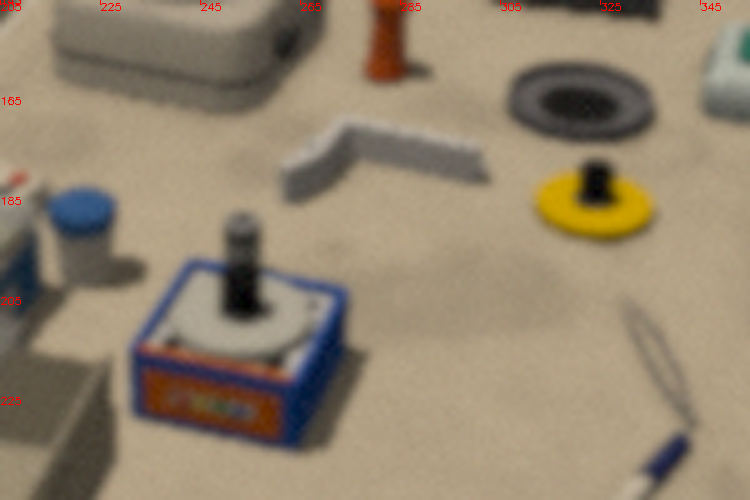

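The crops show the cooler rim corners, the post top at about (174, 273) in the top view, the fence's near end and corner, and the rest centred at about (224, 354). Next I fit the poses.

```bash
cat >> h.py <<'E'
from scipy.optimize import least_squares, minimize
def colmask(img,guess,n,rad=95):
    hsv=cv2.cvtColor(img,cv2.COLOR_RGB2HSV).astype(int); H,S,V=hsv[...,0],hsv[...,1],hsv[...,2]
    m=((H>105)&(H<130)&(S>110)&(V>40))|((H<16)&(S>140)&(V>90))
    r,c=proj(n,[*guess,25]); f=np.hypot(*(np.array(proj(n,[guess[0]+rad,guess[1],25]))-[r,c])),np.hypot(*(np.array(proj(n,[guess[0],guess[1]+rad,25]))-[r,c]))
    rr,cc=np.mgrid[:384,:512]; return m&(np.hypot(rr-r,cc-c)<max(f))
def hullof(pts,s=8):
    I=np.zeros((384,512),np.float32); h=cv2.convexHull(np.array(pts,np.float32)).reshape(-1,2)
    B=np.zeros((384*4,512*4),np.uint8); cv2.fillConvexPoly(B,np.round(((h+.5)*4-.5)*16).astype(np.int32),255,shift=4)
    return cv2.resize(B,(512,384),interpolation=cv2.INTER_AREA)/255.
def fitcooler(guess,th,cams=("top","side"),dx=(0,0)):
    obs={}
    for n in cams:
        m=colmask(camera(n),guess,n).astype(np.uint8)
        k,l,st,_=cv2.connectedComponentsWithStats(m,connectivity=8)
        m=np.isin(l,[i for i in range(1,k) if st[i,4]>=12]); rr,cc=np.nonzero(m)
        if len(rr)<30: continue
        h=cv2.convexHull(np.stack([cc,rr],1).astype(np.int32)); B=np.zeros((384,512),np.uint8); cv2.fillConvexPoly(B,h,1); obs[n]=B
    def cost(p):
        c,s=np.cos(p[2]),np.sin(p[2]); e=0
        for n in obs:
            P=[proj(n,[p[0]+c*u-s*v,p[1]+s*u+c*v,z])[::-1] for u in(-50,50) for v in(-50,50) for z in(0,50)]
            e+=np.abs(hullof(P)-obs[n]).sum()
        return e
    r=minimize(cost,[*guess,th],method='Nelder-Mead',options=dict(initial_simplex=np.array([[*guess,th],[guess[0]+15,guess[1],th],[guess[0],guess[1]+15,th],[*guess,th+.2]]),xatol=.05,fatol=.3))
    return r.x,r.fun
E
python3 - <<'E'
from h import *
np.set_printoptions(precision=2,suppress=True)
T=lambda u,v:((u+.5)/5-.5+220,(v+.5)/5-.5+130)
S=lambda u,v:((u+.5)/5-.5+205,(v+.5)/5-.5+145)
D=[("top",T(267,221),(-120,56,45)),("top",T(487,402),(50,-45,0)),("top",T(499,263),(50,50,0)),("top",T(437,258),(0,50,0)),("top",T(400,232),(-25,62.2,0)),
("side",S(243,222),(-120,56,45)),("side",S(482,152),(50,-45,30)),("side",S(287,202),(-25,62,0)),("side",S(283,165),(-25,62,30)),("side",S(350,125),(50,50,30))]
def res(p):
    c,s=np.cos(p[2]),np.sin(p[2]); o=[]
    for n,(u,v),q in D:
        r,k=proj(n,[p[0]+c*q[0]-s*q[1],p[1]+s*q[0]+c*q[1],q[2]]); o+=[k-u,r-v]
    return np.array(o)
r=least_squares(res,[560,-150,-1.6],loss='soft_l1'); print("dock",r.x,np.degrees(r.x[2])); print(res(r.x).reshape(-1,2))
x,f=fitcooler((600,70),r.x[2]); print("cooler",x,np.degrees(x[2]-r.x[2]),f)
for n in("top","side"): print(n,fitcooler((600,70),r.x[2],(n,)))
c,s=np.cos(r.x[2]),np.sin(r.x[2]); R=np.array([[c,-s],[s,c]])
print("cooler in dock",R.T@(x[:2]-r.x[:2]),"post",R@[-120,56]+r.x[:2])
print("rest",at("top",T(671,471)[::-1],14),at("side",S(581,101)[::-1],14))
print("knob",at("top",T(113,260)[::-1],75)); print("yellow",at("top",T(472,510)[::-1],10),"blue",at("top",T(233,86)[::-1],53),"orange?",at("top",T(703,253)[::-1],53),"boxedge",at("top",T(115,65)[::-1],0))
print(read_eef_rot())
E
```

```text
dock [ 565.09 -148.62   -1.72] -98.2951901065292
[[ 0.26 -0.38]
 [-0.4  -1.1 ]
 [ 0.06  0.71]
 [-1.29 -0.  ]
 [-0.37  1.05]
 [-0.2  -1.17]
 [-0.69 -1.14]
 [ 0.59  0.26]
 [ 1.55 -0.05]
 [-0.47 -1.26]]
cooler [604.91  68.2   -1.47] 14.004996332640783 1011.3058823529411
top (array([608.09,  66.78,  -1.64]), np.float64(168.9764705882353))
side (array([603.02,  69.7 ,  -1.4 ]), np.float64(582.7098039215687))
cooler in dock [-220.3     8.12] post [637.81 -37.95]
rest [ 457.04 -319.26   14.  ] [ 455.41 -306.43   14.  ]
knob [606.18  70.71  75.  ]
yellow [ 432.21 -178.3    10.  ] blue [732.68 -14.82  53.  ] orange? [ 606.61 -341.06   53.  ] boxedge [762.47  71.23   0.  ]
[[ 0.93  0.36  0.  ]
 [ 0.36 -0.93  0.  ]
 [ 0.   -0.   -1.  ]]
```

```bash
python3 - <<'E'
s=open('h.py').read()
a=s.index("        k,l,st,_="); b=s.index("        if len(rr)<30")
s=s[:a]+"""        m=cv2.morphologyEx(m,cv2.MORPH_CLOSE,np.ones((3,3),np.uint8))
        k,l,st,_=cv2.connectedComponentsWithStats(m,connectivity=8)
        if k<2: continue
        m=l==1+np.argmax(st[1:,4]); rr,cc=np.nonzero(m)
"""+s[b:]
open('h.py','w').write(s)
E
python3 - <<'E'
from h import *
np.set_printoptions(precision=2,suppress=True)
T=lambda u,v:((u+.5)/5-.5+220,(v+.5)/5-.5+130)
S=lambda u,v:((u+.5)/5-.5+205,(v+.5)/5-.5+145)
D=[("top",T(47,191),(-50,50,50)),("top",T(186,195),(50,50,50)),("top",T(41,327),(-50,-50,50)),
("side",S(193,262),(50,50,50)),("side",S(347,290),(50,-50,50)),("side",S(295,378),(-50,-50,50)),("side",S(135,345),(-50,50,50)),("side",S(292,447),(-50,-50,0)),("side",S(135,412),(-50,50,0))]
def res(p):
    c,s=np.cos(p[2]),np.sin(p[2]); o=[]
    for n,(u,v),q in D:
        r,k=proj(n,[p[0]+c*q[0]-s*q[1],p[1]+s*q[0]+c*q[1],q[2]]); o+=[k-u,r-v]
    return np.array(o)
r=least_squares(res,[600,70,-1.6],loss='soft_l1'); print("cooler",r.x,np.degrees(r.x[2])); print(res(r.x).reshape(-1,2).round(1).tolist())
for n in(("top",),("side",),("top","side")): print(n,fitcooler((600,70),-1.6,n))
# IK test
for flip in(1,-1):
  for deg in(-96,-60,-30,-8,0):
    a=np.radians(deg); h=flip*np.array([np.cos(a),np.sin(a),0]); R=np.stack([h,np.cross([0,0,-1],h),[0,0,-1]],1)
    for P in([600,150,16],[540,0,16],[560,-60,16]):
      q=solve_ik(P,R); print(flip,deg,P,None if q is None else np.array(q))
E
```

```text
cooler [608.38  70.83  -1.64] -94.09494155448877
[[0.2, -0.5], [0.7, 0.2], [-0.4, 0.4], [-0.5, -2.0], [0.8, -1.3], [0.7, 0.5], [-1.7, -0.1], [0.9, 1.2], [-1.2, 0.8]]
('top',) (array([606.69,  69.5 ,  -1.54]), np.float64(430.7450980392157))
('side',) (array([606.14,  69.85,  -1.47]), np.float64(512.6235294117647))
('top', 'side') (array([606.48,  68.82,  -1.5 ]), np.float64(940.6862745098039))
1 -96 [600, 150, 16] [ 0.05  0.51  1.61 -0.    1.02 -2.99]
1 -96 [540, 0, 16] None
1 -96 [560, -60, 16] [-0.32  0.4   1.77 -0.    0.97  2.93]
1 -60 [600, 150, 16] [ 0.05  0.51  1.61 -0.    1.02  2.67]
1 -60 [540, 0, 16] [-0.22  0.35  1.84 -0.    0.95  2.39]
1 -60 [560, -60, 16] [-0.32  0.4   1.77 -0.    0.97  2.3 ]
1 -30 [600, 150, 16] [ 0.05  0.51  1.61 -0.    1.02  2.14]
1 -30 [540, 0, 16] [-0.22  0.35  1.84 -0.    0.95  1.87]
1 -30 [560, -60, 16] [-0.32  0.4   1.77 -0.    0.97  1.77]
1 -8 [600, 150, 16] [ 0.05  0.51  1.61 -0.    1.02  1.76]
1 -8 [540, 0, 16] [-0.22  0.35  1.84 -0.    0.95  1.49]
1 -8 [560, -60, 16] [-0.32  0.4   1.77 -0.    0.97  1.39]
1 0 [600, 150, 16] [ 0.05  0.51  1.61 -0
[... 309 characters left out ...]
 -60 [600, 150, 16] [ 0.05  0.51  1.61 -0.    1.02 -0.47]
-1 -60 [540, 0, 16] [-0.22  0.35  1.84 -0.    0.95 -0.75]
-1 -60 [560, -60, 16] [-0.32  0.4   1.77 -0.    0.97 -0.84]
-1 -30 [600, 150, 16] [ 0.05  0.51  1.61 -0.    1.02 -1.  ]
-1 -30 [540, 0, 16] [-0.22  0.35  1.84 -0.    0.95 -1.27]
-1 -30 [560, -60, 16] [-0.32  0.4   1.77 -0.    0.97 -1.37]
-1 -8 [600, 150, 16] [ 0.05  0.51  1.61 -0.    1.02 -1.38]
-1 -8 [540, 0, 16] [-0.22  0.35  1.84 -0.    0.95 -1.66]
-1 -8 [560, -60, 16] [-0.32  0.4   1.77 -0.    0.97 -1.75]
-1 0 [600, 150, 16] [ 0.05  0.51  1.61 -0.    1.02 -1.52]
-1 0 [540, 0, 16] [-0.22  0.35  1.84 -0.    0.95 -1.79]
-1 0 [560, -60, 16] [-0.32  0.4   1.77 -0.    0.97 -1.89]
```

```bash
cat >> h.py <<'E'
DOCK=np.array([565.1,-148.6]); DY=np.radians(-98.3)
POST=np.array([637.8,-38.0])
def hv(a): return np.array([np.cos(a),np.sin(a)])
def nv(a): return np.array([-np.sin(a),np.cos(a)])
def Rg(a,flip=-1):
    h=flip*np.array([*hv(a),0]); return np.stack([h,np.cross([0,0,-1],h),[0,0,-1]],1)
def dk(x,y): return DOCK+x*hv(DY)+y*nv(DY)
E
python3 - <<'E'
from h import *
np.set_printoptions(precision=1,suppress=True)
# segmentation check
for n,f in(("top","a"),("side","b")):
    im=cv2.cvtColor(cv2.imread(f'pics/{f}.png'),cv2.COLOR_BGR2RGB); m=colmask(im,(608,71),n)
    rr,cc=np.nonzero(m); print(n,m.sum(),rr.min(),rr.max(),cc.min(),cc.max(),[im[p].tolist() for p in ([(168,240),(186,256),(186,229)] if n=="top" else [(231,264),(225,240),(215,268)])])
C=np.array([608.4,70.8]); a0=np.radians(-94.1); Z=18
command_gripper(50)
p=C-(50+11+18)*hv(a0)-12*nv(a0)
reach([*p,140],Rg(a0)); move_l([*p,Z],v=200)
s0=37.; g=POST-(123+4)*hv(a0)+(-12-s0)*nv(a0)
print("contact",move_l([*g,Z],v=70),read_force(),read_tcp_pos()-np.array([*g,Z]))
for d in(12,24,36,48):
    t=np.radians(d); s=s0-.5*62*t; a=a0+t
    g=POST-(123+3)*hv(a)+(-12-s)*nv(a)
    move_l([*g,Z],Rg(a),v=60); print(d,read_force(),read_time_s())
save("top","c.png");save("side","c2.png")
i=cv2.imread('pics/c.png')[140:220,215:345];j=cv2.imread('pics/c2.png')[150:260,200:330]
cv2.imwrite('pics/c3.png',np.vstack([cv2.resize(i,None,fx=3,fy=3,interpolation=2),cv2.resize(j,None,fx=3,fy=3,interpolation=2)]))
E
```

```text
top 107 169 197 228 256 [[113, 119, 133], [45, 60, 95], [153, 125, 110]]
side 299 203 233 232 273 [[20, 39, 67], [99, 58, 42], [35, 56, 98]]
contact False [1.5 0.9 0.6] [ 0.4 -0.6  0.4]
12 [-0.4  0.5 -0.4] 7.025
24 [ 0.5 -0.2 -0. ] 7.5333
36 [-0.8  1.9 -0.6] 8.0333
48 [-0.5  1.   0.7] 8.525
```

View pics/c3.png

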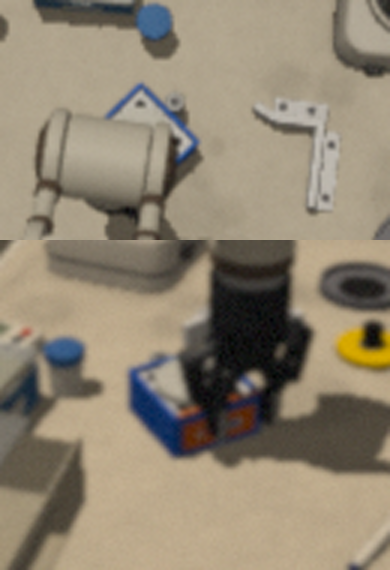

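The cooler has turned about 45°, its leading side is on the post (contact s ≈ +9 mm), and the gripper is flush on the orange side. I'll continue the pivot.

```bash
python3 - <<'E'
from h import *
np.set_printoptions(precision=1,suppress=True)
a0=np.radians(-94.1); Z=18
for d in(58,68,78,85):
    t=np.radians(d); s=10-.6*62*(t-np.radians(48)); a=a0+t
    g=POST-(123+2)*hv(a)+(-13-s)*nv(a)
    move_l([*g,Z],Rg(a),v=60); print(d,read_force(),read_time_s())
g=g-25*hv(a); move_l([*g,Z],v=200); move_l([*g,130],v=300)
p=dk(-120-5-50-11-45,-25); reach([*p,130],Rg(DY)); print(read_time_s())
save("top","d.png");save("side","d2.png")
i=cv2.imread('pics/d.png')[140:220,215:345];j=cv2.imread('pics/d2.png')[150:260,200:330]
cv2.imwrite('pics/d3.png',np.vstack([cv2.resize(i,None,fx=3,fy=3,interpolation=2),cv2.resize(j,None,fx=3,fy=3,interpolation=2)]))
E
```

```text
58 [-2.4 -0.3  0.6] 9.0417
68 [-3.3 -0.8  0.5] 9.45
78 [-5.2 -2.1  2.3] 9.8583
85 [-5.7 -1.7  2.1] 10.1833
12.5417
```

View pics/d3.png

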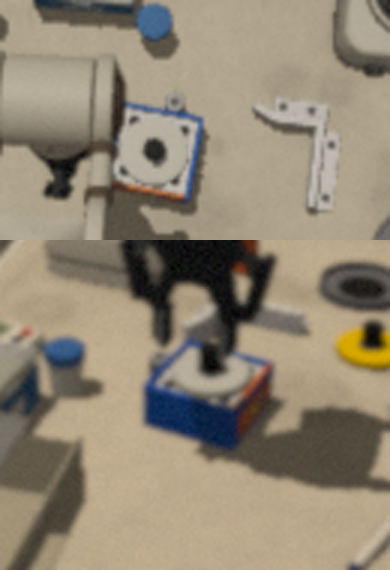

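Cooler is turned about a quarter turn, beside the post, with the orange side toward the robot (centre at about row 190, col 267). Next I slide it home.

```bash
python3 - <<'E'
from h import *
np.set_printoptions(precision=1,suppress=True)
Z=18
Y=-14
def todock(P): d=np.array(P[:2])-DOCK; return np.array([d@hv(DY),d@nv(DY)])
move_l([*dk(-231,Y),Z],v=250)
move_l([*dk(-100,Y),Z],v=90); print(read_force())
print("x",move_l([*dk(-54,Y),Z],v=50,until_force=15),todock(read_tcp_pos()),read_force())
move_l([*dk(-80,Y),Z],v=200);move_l([*dk(-80,Y),120],v=300)
A=DY+np.pi/2
reach([*dk(12,-82),120],Rg(A)); move_l([*dk(12,-82),Z],v=250)
print("y",move_l([*dk(12,-53),Z],v=50,until_force=15),todock(read_tcp_pos()),read_force())
move_l([*dk(12,-82),Z],v=200);move_l([*dk(12,-82),120],v=300)
print(read_time_s())
reach([*dk(-90,-8),120],Rg(DY)); move_l([*dk(-90,-8),Z],v=250)
print("x",move_l([*dk(-52,-8),Z],v=50,until_force=15),todock(read_tcp_pos()),read_force())
move_l([*dk(-95,-8),Z],v=200);move_l([*dk(-120,-8),120],v=300)
print(read_time_s())
save("top","e.png");save("side","e2.png")
i=cv2.imread('pics/e.png')[150:250,260:380];j=cv2.imread('pics/e2.png')[150:220,230:350]
cv2.imwrite('pics/e3.png',np.vstack([cv2.resize(i,None,fx=3.5,fy=3.5,interpolation=2),cv2.resize(j,None,fx=3.5,fy=3.5,interpolation=2)]))
E
```

```text
[-0.   0.2 -0.1]
x True [-63.7 -14. ] [0.5 2.7 1.1]
y True [ 11.9 -63.1] [ 0.5 -0.7  0.3]
19.6167
x True [-63.7  -7.6] [1.4 2.1 2.6]
23.125
```

View pics/e3.png

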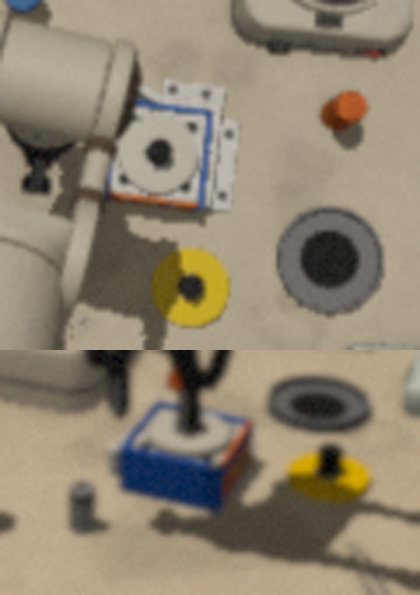

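The cooler sits in the fence corner with the lid knob at about (194, 305). I'll confirm both seats with slower, firmer pushes, then measure the knob.

```bash
python3 - <<'E'
from h import *
np.set_printoptions(precision=1,suppress=True)
Z=18
def todock(P): d=np.array(P[:2])-DOCK; return np.array([d@hv(DY),d@nv(DY)])
A=DY+np.pi/2
move_l([*dk(-95,-14),Z],v=300)
print("x",move_l([*dk(-50,-10),Z],v=30,until_force=25),todock(read_tcp_pos()))
move_l([*dk(-85,-10),Z],v=250);move_l([*dk(-85,-10),110],v=350)
reach([*dk(12,-80),110],Rg(A)); move_l([*dk(12,-76),Z],v=250)
print("y",move_l([*dk(12,-50),Z],v=25,until_force=25),todock(read_tcp_pos()))
move_l([*dk(12,-82),Z],v=200);move_l([*dk(12,-82),120],v=300)
reach([*dk(-20,-200),200],Rg(DY)); print(read_time_s())
save("top","f.png");save("side","f2.png")
for n in("top","side"):
    for m in masks_of(n,"lid_knob")[:3]:
        rr,cc=np.nonzero(m["region"]); print(n,m["p"],np.array(m["point"]),at(n,m["point"],60),m["region"].sum())
i=cv2.imread('pics/f.png')[150:250,260:380];j=cv2.imread('pics/f2.png')[150:220,230:350]
cv2.imwrite('pics/f3.png',np.vstack([cv2.resize(i,None,fx=3.5,fy=3.5,interpolation=2),cv2.resize(j,None,fx=3.5,fy=3.5,interpolation=2)]))
E
```

```text
x True [-64.  -11.5]
y True [ 11.8 -63.4]
30.375
top 0.84 [228.1 315.3] [ 442.4 -177.6   60. ] 258
top 0.57 [196.9 303.2] [ 550.8 -139.6   60. ] 381
side 0.64 [174.6 284.9] [ 554.  -120.2   60. ] 297
side 0.64 [181.2 321.4] [ 435.7 -110.4   60. ] 296
side 0.59 [308.  274.5] [469.8 415.   60. ] 748
```

View pics/f3.png

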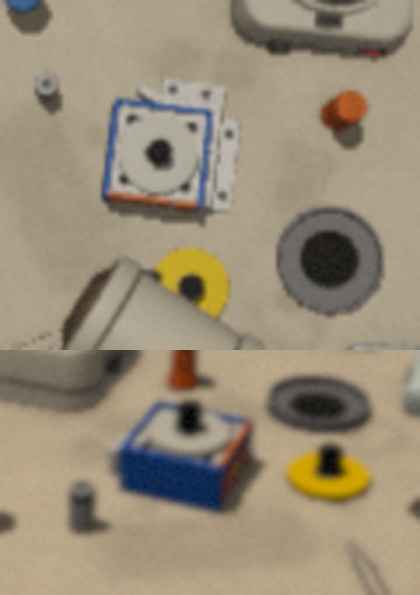

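The cooler is flush in the corner: repeat stops agree to 0.3 mm. The knob is at (193, 305) and the rest at (224, 354). Next is the lid.

```bash
python3 - <<'E'
from h import *
np.set_printoptions(precision=1,suppress=True)
k=at("top",(193.1,305.0),72)[:2]; d=dk(-2.5,-2.2); rest=at("top",(223.9,353.9),12)[:2]
print(k,d,rest); g=(k+d)/2 if np.linalg.norm(k-d)<12 else k
command_gripper(60); reach([*g,115],Rg(DY))
print(move_l([*g,58],v=100,until_force=6),read_tcp_pos())
command_gripper(0,40); print("open",read_opening(),read_finger_force())
move_l([*g,120],v=100); print(read_opening(),read_force(),read_time_s())
save("side","g.png");save("top","g2.png")
p=(rest); move_l([*p,120],v=200)
save("top","g3.png"); save("side","g4.png")
I=[cv2.imread(f'pics/{x}.png') for x in("g","g2","g3","g4")]
I=[I[0][120:220,230:360],I[1][150:250,260:390],I[2][150:250,260:390],I[3][100:200,250:380]]
I=[cv2.resize(x,None,fx=3,fy=3,interpolation=2) for x in I]
cv2.imwrite('pics/g5.png',np.vstack([np.hstack(I[:2]),np.hstack(I[2:])])); print(read_time_s())
E
```

```text
[ 562.5 -145.1] [ 563.3 -145.8] [ 456.8 -320. ]
False [ 563.2 -145.7   58.6]
open 22.3194600129523 39.40861523151398
22.514323976594103 [ 0.3  1.  -1.4] 33.6167
34.9917
```

View pics/g5.png

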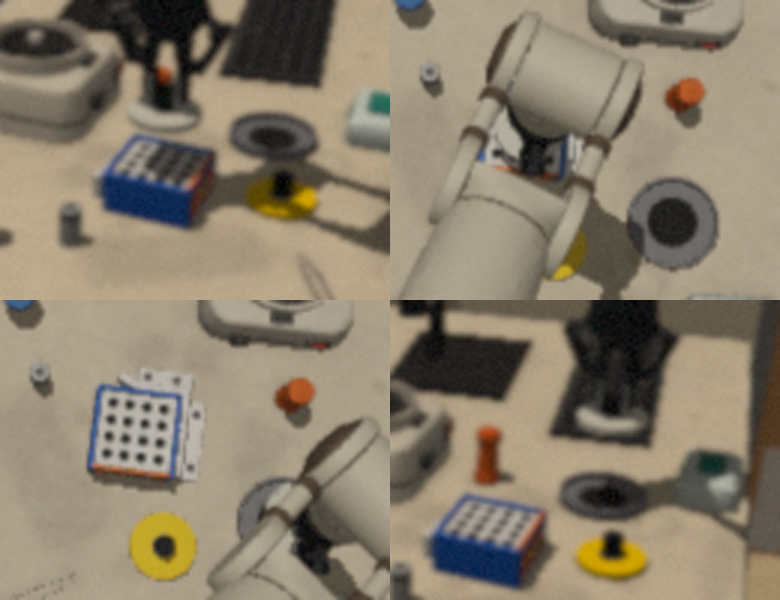

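The lid is held flat and the cooler is still in the corner. The lid shows at side-view pixel (140, 324). Now lowering it.

```bash
python3 - <<'E'
from h import *
np.set_printoptions(precision=1,suppress=True)
rest=np.array([456.8,-320.0]); print(proj("side",[*rest,111]))
z0=58.6-44+4  # expected TCP height on the floor
print(proj("side",[*rest,14]))
move_l([*rest,z0+12],v=90); print(read_force())
print(move_l([*rest,z0-5],v=12,until_force=4),read_tcp_pos(),z0,read_force())
command_gripper(45); sleep(.2); move_l([*rest,110],v=120); reach([330,-330,200],Rg(DY))
sleep(.3); save("side","h.png");save("top","h2.png")
I=[cv2.imread('pics/h.png')[120:220,230:360],cv2.imread('pics/h2.png')[150:250,260:390]]
cv2.imwrite('pics/h5.png',np.hstack([cv2.resize(x,None,fx=3,fy=3,interpolation=2) for x in I])); print(read_time_s())
E
```

```text
(np.float64(138.6916721965592), np.float64(323.6310172914471))
(np.float64(163.06282607082554), np.float64(320.8465791137862))
[-1.   0.1 -0.4]
True [ 456.7 -319.9   18.9] 18.6 [-0.5  0.4  4.7]
39.6167
```

View pics/h5.png

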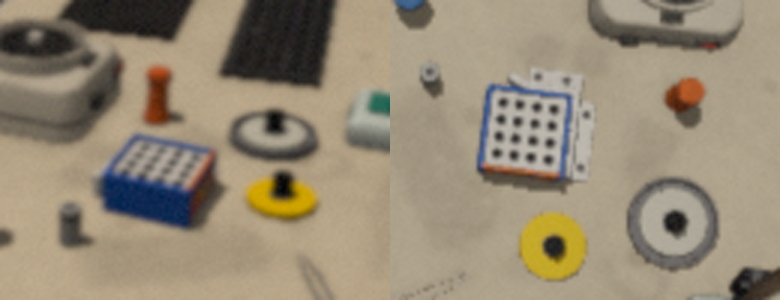

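The lid lies flat and centred in the rest, the cooler is still home, and nothing else has moved.

```bash
python3 -c "
from plant import *
print(hand_in())"
```

```text
the job is handed in; nothing more can be done
None
```

I handed the job in at about 40 s of the 67 s limit: the cooler pivoted a quarter turn about the post and is home against both fence walls, orange side facing the robot, and the white lid lies flat in the grey rest. The final pictures showed nothing else moved; the hand-in returned no verdict.

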